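# Set a straightedge to two pins and weight it down

### The arm

A 7-joint arm with a two-finger parallel gripper is mounted at the origin on the work surface. World frame = base frame: x ahead of the robot, y to its left, z up, the work surface at z = 0. Lengths are in m, angles in rad, forces in N, time in s.
With the tool pointing down it reaches from about 0.425 to 0.925 m from the base axis. Payload 6.8 kg.
Tool frame: the origin (TCP) lies on the centre line of the jaws, within the pads' length; the fingertips stand 14 mm ahead of it and the grasp point (between the pads) lies 5 mm behind it (r.nose_length is the distance from the TCP to the fingertips, in m); z points along the fingers, y is the direction in which the jaws open and shut (so a half turn about z gives the same grasp; the last joint's range is limited). The gripper opens to 85 mm and grips with 20 to 120 N. Pads are 22 mm wide; open, the fingers measure 114 mm over their backs; the gripper's body (76 mm by 85 mm) begins 54 mm behind the grasp point. The pads swing forward as they close: fully open they stand 13 mm farther back than shut.
Start: joints at [-1.443, 0.477, 0.022, 1.555, -0.011, 1.109, -0.083], TCP at [0.158, 0.656, 0.245] pointing down, gripper open.
Joint ranges: [-2.96, 2.96], [-0.34, 2.1], [-1.41, 1.46], [0.24, 2.44], [-1.37, 4.51], [0.17, 1.92], [-2.96, 2.96]. Speed limits (rad/s): [2.39, 2.39, 3.14, 3.14, 3.14, 3.14, 3.14].

### API

Orientations are given as a rotation vector (axis times angle).
In Python, from bench import r, imaging, look_for, outline_of gives the robot as it stands. The module is installed in compiled form; this text tells all that it offers.
- The arm moves only by the tool carry_out, never from a script. Its arguments are lists of equal length, an entry for each row: "offset": the shift along the tool's x, y, z as a fraction of full scale, a list of three; "turn": the turn, a rotation vector about the tool's x, y, z as a fraction of full scale, a list of three. A call has 1 to 8 rows; each row is the pose to reach, as a shift and turn from the pose commanded when the call began, along the tool's axes at that moment; what a row does not reach only later rows make up. Full scale, the value 1, is 0.5 m for a shift and 1.5 rad for a turn. A row lasts 1/10 s, in which the tool goes at most 50 mm and 8.59 degrees, less where a joint would pass 70% of its speed; a pose out of reach is approached as far as the arm can. A call with a number of a shift or a turn outside -1 to 1 is refused whole. A call with a gripper value outside its range is refused whole. "hand" is the closure, from 0 (fully open) to 1 (shut), set as the call begins (left out, the last holds). The fingers move at their own pace and stop on an object; "force" is the grip in N (left out, the last holds). Time passes only in rows, so rows that repeat a pose let the fingers close. It gives the time, the measured TCP pose, the force and the opening at its end, in the units of the state.
- r.get_obs(): the state, without advancing time (a new reading comes with each control period).
- imaging.grab_frame(name): name is "scene" or "top" or "wrist"; returns a dict with "pixels" (420x560x3 uint8, red, green, blue), "fx", "fy", "cx", "cy" (pixels), "R" (3x3) and "t" (3): a world point X has camera coordinates R X + t. Camera axes: x right, y down, z forward; pixel columns grow to the right and rows downward; lengths in m; the calibration is good to about 2 mm. A picture is of the moment at which its call begins. There is no depth.
- r.hand_in(): hands the job in, once; it reports no verdict.
Trained networks look in the newest picture that a camera, given by its name, has taken for a name from the list of things; names that differ only in an ending like _2 or _b are one class to them, and where a whole thing is asked for, a point or a joint stands for the part that bears it (a point fixed in the world has none). Each returns a list of dicts, best first, with "score" (0 to 1); they miss things now and then, are a little off and sometimes report something else, mostly with a low value. They report only what shows in the picture. A call takes as long as a camera call.
- look_for(query, camera): "xyz" ([x, y, z] in m, in the coordinates of the camera as it stood for that picture, good to about 4 mm: the middle of the surface that is visible of it).
- outline_of(query, camera): "region" (420x560 bool, what is visible of it).
The state is a dict: "clock": time; "joints": joint angles; "qvel": joint speeds; "tau": joint torques, N m; "tcp_pos": TCP position; "orientation": TCP orientation; "contact_force": force on the tool from outside, world axes, zero at the start; "moment": the same for the moment, N m; "grip_width": finger opening in m.
Only numpy, scipy, OpenCV 4.12 (cv2) and the standard library are available. Lean on these libraries where they do the work, as an engineer would, in place of code of your own. Each camera call takes 0.05 s, during which the arm holds its last target. There are 200 camera calls.

### The job

Slide the metal straightedge flat along the board until its yellow-striped edge bears on both orange-topped sprung pins at once, and keep it lightly pressed there for a good second, with 3 to 4 N on each pin (they bend beyond 7 N). Let go, then set the brass weight gently upright on the straightedge's red disc so that the edge stays against both pins; leave everything else undisturbed.

Things in the scene. Friction and masses are not known exactly. Their poses are not given: they have to be found in the camera images.
- board: fixed blue building board, 300 x 420 x 10 mm (x, y, z), with a white plastic sheet flush on it. Origin: centre of its underside; its top is 10 mm above the origin.
- stop_left: adjustable stop, the one at +y: a dark slotted plate 72 x 22 mm let in flush with the board, origin at its centre, level with the board's top. In its slot stands a steel pin, 12 mm diameter, 24 mm high, orange top, set anywhere within 20 mm of the origin along the plate's x (not measured). The pin is sprung: it yields towards the plate's +x (away from the robot) by 2 mm per 3 N, at most 12 mm.
- stop_right: the same kind of stop, at -y, about 180 mm from the other; its pin is set independently of the other's.
- ruler: loose metal straightedge, 0.7 kg, flat on the board on the robot's side of the pins: bar 50 x 320 x 12 mm (x, y, z), origin at the centre of its underside. Its +x edge (x = +25 mm, yellow stripe) faces the pins. In its middle a round black knob, 24 mm diameter, 12 to 38 mm above the underside. It takes a push of 2 to 5 N to slide it.
- disc (a point): centre of the red disc (44 mm diameter, flat) painted on the straightedge's top, 115 mm from its middle towards its +y end, 12 mm above its underside.
- weight: loose brass hold-down weight, about 0.35 kg, upright on the table: round body 36 mm diameter up to 34 mm, and above a narrow neck a round grip of 20 mm diameter from 46 to 62 mm height. Origin: centre of its underside.
- cup: bystander: grey plastic water cup, 68 mm across, 75 mm high. Origin: centre of its underside.
- jar: bystander: green paint jar with black cap, 52 mm across, 60 mm high. Origin: centre of its underside.
- pot: bystander: small red paint pot with white cap standing on the board beyond the pins, 26 mm across, 45 mm high. Origin: centre of its underside.
- dropper: bystander: blue dropper bottle with black cap, 26 mm across, 70 mm high. Origin: centre of its underside.
- brush: bystander: paint brush lying on the table, about 170 mm long.

How it is judged:
By the outcome, as a careful person would: the job done as asked, in the order asked, and still so for the second after the job is handed in, with the robot touching nothing.
It also fails if it takes over 72 s, if anything falls off the work surface, if the arm or the gripper's body presses on something with over 40 N, if the wrist force passes 120 N, or if a joint passes its speed limit or range.

## Working session

There is one attempt and no reset: what is moved stays moved. The work goes in short steps, Python scripts to look and compute and a tool call to move; the robot and the scene stay as the last step left them, time stands still between calls to the robot, and variables do not carry over. Pictures are saved under pics/ and viewed, about 8 in all and at most 12, crops included, and the job is handed in when it is done.

Besides the shell and the picture viewer there is one more tool, called by a JSON object that holds its "op" and its "data". carry_out: Moves the arm, as the interface text tells. Shift numbers are shares of 0.5 m and turn numbers shares of 1.5 rad, none past 1 either way. Its arguments: {"type":"object","properties":{"offset":{"type":"array","items":{"type":"array","items":{"type":"number","minimum":-1,"maximum":1}}},"turn":{"type":"array","items":{"type":"array","items":{"type":"number","minimum":-1,"maximum":1}}},"hand":{"type":"number"},"force":{"type":"number"}},"required":["offset","turn"]}

```bash
mkdir -p pics
cat > h.py <<'E'
import numpy as np, cv2
from bench import r, imaging, look_for, outline_of
from scipy.spatial.transform import Rotation as Ro
def save(f,n,crop=None,s=1):
    p=f["pixels"][:,:,::-1]
    if crop: p=p[crop[1]:crop[3],crop[0]:crop[2]]
    cv2.imwrite("pics/"+n,cv2.resize(p,None,fx=s,fy=s,interpolation=cv2.INTER_CUBIC))
def w(f,c): return np.array(f["R"]).T@(np.array(c)-f["t"])
def ray(f,u,v,z):
    d=np.array(f["R"]).T@np.array([(u-f["cx"])/f["fx"],(v-f["cy"])/f["fy"],1.]); o=-np.array(f["R"]).T@f["t"]
    return o+d*(z-o[2])/d[2]
def st():
    o=r.get_obs()
    for k in("clock","tcp_pos","orientation","contact_force","moment","grip_width","joints"): print(k,np.round(o[k],4))
    return o
E
python3 - <<'E'
from h import *
st()
fs={c:imaging.grab_frame(c) for c in("scene","top")}
for c,f in fs.items():
    save(f,c+"0.png",s=1.4); print(c,f["fx"],np.round(-np.array(f["R"]).T@f["t"],3))
for n in "board stop_left stop_right ruler disc weight cup jar pot dropper brush".split():
    for c,f in fs.items():
        for d in look_for(n,c)[:2]: print(n,c,round(d["score"],2),np.round(w(f,d["xyz"]),3))
E
```

```text
clock 0.0
tcp_pos [0.1576 0.6558 0.2443]
orientation [-3.6940e-01 -3.1197e+00  2.9000e-03]
contact_force [-0.3149 -0.4468 -0.2548]
moment [-0.0138 -0.0163 -0.0416]
grip_width 0.0853
joints [-1.4431  0.4778  0.0224  1.5564 -0.0115  1.1093 -0.0831]
scene 407.16579348513386 [ 1.171 -0.055  0.732]
top 488.842917657682 [ 0.544 -0.044  1.13 ]
board scene 0.64 [0.628 0.012 0.014]
board top 0.68 [0.602 0.027 0.008]
board top 0.61 [0.471 0.357 0.04 ]
stop_left scene 0.55 [0.661 0.106 0.014]
stop_left top 0.51 [0.654 0.11  0.012]
stop_right scene 0.73 [0.546 0.011 0.024]
stop_right scene 0.53 [ 0.659 -0.051  0.009]
stop_right top 0.57 [ 0.662 -0.061  0.011]
ruler top 0.96 [0.539 0.012 0.024]
disc scene 0.9 [0.544 0.009 0.021]
disc top 0.79 [0.54  0.012 0.023]
weight scene 0.85 [ 0.507 -0.346  0.032]
weight top 0.64 [ 0.492 -0.343  0.034]
cup scene 0.71 [0.485 0.345 0.054]
cup top 0.9 [0.47  0.358 0.038]
jar scene 0.68 [0.608 0.339 0.048]
jar top 0.85 [0.597 0.336 0.062]
pot scene 0.74 [0.728 0.042 0.048]
pot top 0.7 [0.713 0.038 0.057]
dropper scene 0.84 [ 0.6   -0.341  0.038]
dropper scene 0.4 [0.482 0.347 0.053]
dropper top 0.52 [ 0.595 -0.335  0.047]
brush scene 0.76 [ 0.549 -0.427  0.02 ]
brush top 0.6 [ 0.535 -0.427  0.017]
```

```bash
ls pics
```

```text
scene0.png
top0.png
```

View pics/top0.png

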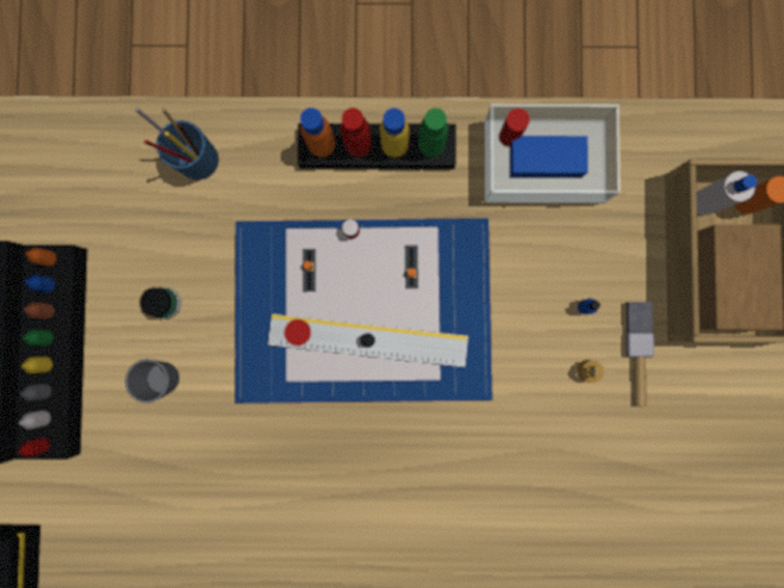

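View pics/scene0.png

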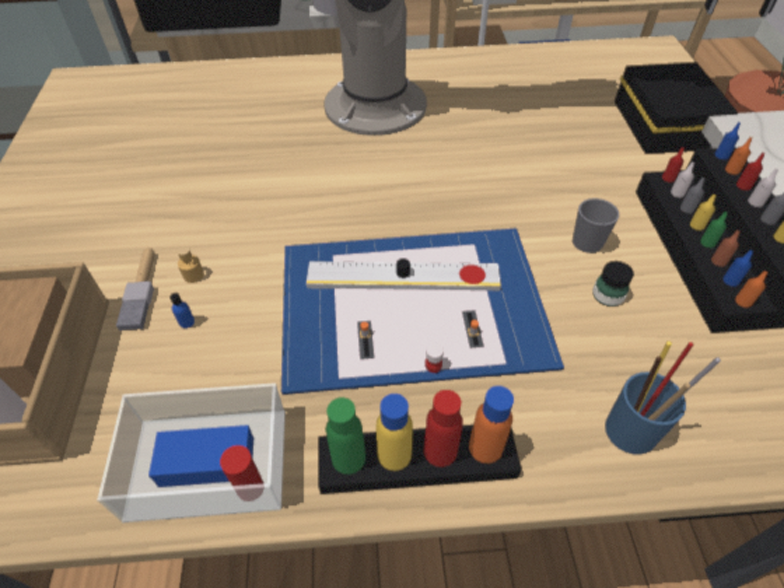

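Top view: the ruler lies tilted, with its knob at (367,340), disc at (297,332) and pins at (308,266) and (411,272) in the 1.4x picture. The weight is at (588,370), and the path from robot to ruler is clear. Next I measure these precisely.

```bash
cat > m.py <<'E'
from h import *
def blobs(f,lo,hi,box=None):
    hsv=cv2.cvtColor(f["pixels"],cv2.COLOR_RGB2HSV); m=cv2.inRange(hsv,lo,hi)
    if box: k=np.zeros_like(m);k[box[1]:box[3],box[0]:box[2]]=1;m*=k
    n,l,s,c=cv2.connectedComponentsWithStats(m); return [(s[i][4],c[i]) for i in range(1,n) if s[i][4]>4],m
E
python3 - <<'E'
from m import *
print("nose",r.nose_length)
o=r.get_obs();print(np.round(Ro.from_rotvec(o["orientation"]).as_matrix(),3))
f=imaging.grab_frame("top")
box=(185,160,345,280)
for a,c in blobs(f,(3,130,100),(16,255,255),box)[0]: print("orange",a,c,np.round(ray(f,*c,.034),4))
for a,c in blobs(f,(0,150,80),(2,255,255),box)[0]: print("red",a,c,np.round(ray(f,*c,.022),4))
_,m=blobs(f,(20,90,100),(35,255,255),box)
v,u=np.nonzero(m); P=np.array([ray(f,a,b,.022)[:2] for a,b in zip(u,v)]); p=np.polyfit(P[:,1],P[:,0],1); print("yellow x=a*y+b",p,len(P),P[:,1].min(),P[:,1].max())
b,_=blobs(f,(0,0,0),(180,255,60),(250,235,275,252))
for a,c in b: print("knob",a,c,np.round(ray(f,*c,.045),4))
for n,z in (("weight",.05),("board",.01),("stop_left",.01),("stop_right",.01)):
  for d in outline_of(n,"top")[:2]:
    c,s,a=cv2.minAreaRect(np.argwhere(d["region"])[:,::-1].astype(np.float32))
    print(n,round(d["score"],2),np.round(ray(f,*c,z),4),s,a)
E
```

```text
nose 0.014
[[-0.972  0.234  0.   ]
 [ 0.234  0.972  0.   ]
 [ 0.     0.    -1.   ]]
orange 33 [219.3030303  188.90909091] [0.6606 0.1085 0.034 ]
orange 35 [293.54285714 194.08571429] [ 0.6496 -0.0588  0.034 ]
orange 17 [213.41176471 228.88235294] [0.5705 0.1205 0.034 ]
red 222 [212.0990991  237.28828829] [0.5517 0.125  0.022 ]
yellow x=a*y+b [0.1136022  0.56067657] 321 -0.14855193163384436 0.16652158475639312
knob 62 [261.69354839 242.67741935] [0.5402 0.0115 0.045 ]
weight 0.5 [ 0.4918 -0.3375  0.05  ] (17.426292419433594, 14.467110633850098) 9.462322235107422
board 0.64 [0.5873 0.0213 0.01  ] (131.16021728515625, 185.06373596191406) 89.61023712158203
stop_left 0.67 [0.6537 0.1101 0.01  ] (30.0, 8.0) 90.0
stop_right 0.55 [ 0.6591 -0.059   0.01  ] (32.0, 9.0) 90.0
stop_right 0.24 [0.4704 0.3646 0.01  ] (31.0, 39.0) 90.0
```

{"op": "carry_out", "data": {"offset": [[-0.48,-0.54,0],[-0.48,-0.54,0],[-0.48,-0.54,0],[-0.48,-0.54,0],[-0.48,-0.54,0],[-0.48,-0.54,0],[-0.48,-0.54,0],[-0.48,-0.54,0]], "turn": [[0,0,-0.082],[0,0,-0.082],[0,0,-0.082],[0,0,-0.082],[0,0,-0.082],[0,0,-0.082],[0,0,-0.082],[0,0,-0.082]], "hand": 0}}

```text
clock: 2.25
tcp_pos: [0.3307, 0.3323, 0.2455]
orientation: [0.189, 3.135, -0.002]
contact_force: [0.3, 0.4, 0.6]
grip_width: 0.0857
```

{"op": "carry_out", "data": {"offset": [[-0.39,-0.588,0],[-0.39,-0.588,0],[-0.39,-0.588,0],[-0.39,-0.588,0],[-0.39,-0.588,0],[-0.39,-0.588,0.1],[-0.39,-0.588,0.2],[-0.39,-0.588,0.3]], "turn": [[0,0,0],[0,0,0],[0,0,0],[0,0,0],[0,0,0],[0,0,0],[0,0,0],[0,0,0]]}}

```text
clock: 3.05
tcp_pos: [0.4857, 0.0329, 0.1361]
orientation: [0.182, 3.13, 0.001]
contact_force: [0.6, 1.7, 0.7]
grip_width: 0.0853
```

Run:
```python
from h import *
f=imaging.grab_frame("wrist");st();save(f,"w1.png")
print(f["fx"],np.round(-np.array(f["R"]).T@f["t"],3))
```

```text
clock 3.1
tcp_pos [0.4808 0.0309 0.128 ]
orientation [-0.1821 -3.1294  0.0083]
contact_force [-0.2944 -2.5501 -4.0418]
moment [-0.1417  0.0951  0.0435]
grip_width 0.0854
joints [-0.5115  0.341   0.3788  2.1296 -0.1851  0.7099  1.4439]
305.5965530695042 [0.402 0.043 0.264]
```

View pics/w1.png

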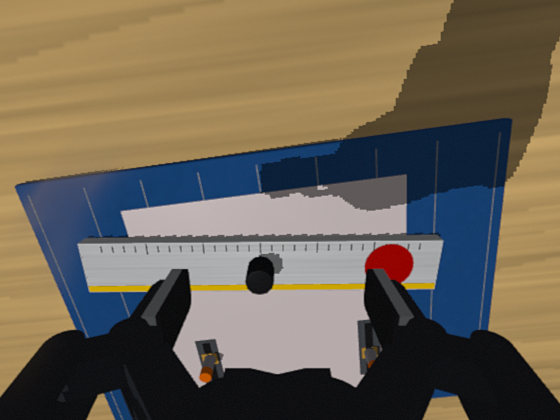

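Wrist view: the ruler runs horizontally at row 265 with the knob at (260,275). The open fingers straddle the knob, and the space behind the rear edge is free. I descend behind the rear edge.

{"op": "carry_out", "data": {"offset": [[0,0,0.04],[0,0,0.08],[0,0,0.1],[0,0,0.1],[0,0,0.1]], "turn": [[0,0,0],[0,0,0],[0,0,0],[0,0,0],[0,0,0]]}}

```text
clock: 3.6
tcp_pos: [0.4832, 0.0356, 0.0864]
orientation: [0.176, 3.136, 0.001]
contact_force: [-0.1, -0.5, 0.0]
grip_width: 0.0853
```

Run:
```python
from h import *
f=imaging.grab_frame("scene");st();save(f,"s1.png",(170,110,410,290),3)
```

```text
clock 3.65
tcp_pos [0.4835 0.0355 0.0866]
orientation [1.7650e-01 3.1352e+00 1.1000e-03]
contact_force [0.13   0.4    0.2856]
moment [-0.0238  0.0146 -0.0512]
grip_width 0.0855
joints [-0.48    0.4144  0.3389  2.1525 -0.2373  0.6075  1.4863]
```

View pics/s1.png

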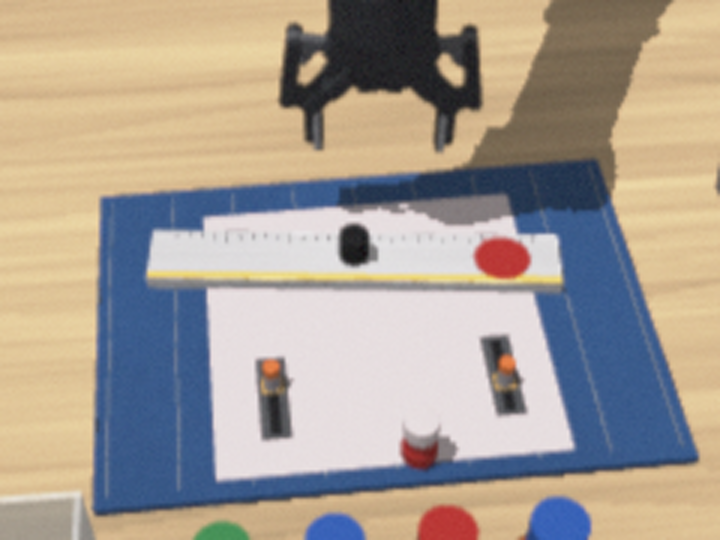

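{"op": "carry_out", "data": {"offset": [[0,-0.035,0.06],[0,-0.035,0.1],[0,-0.035,0.11],[0,-0.035,0.115],[0,-0.035,0.115],[0,-0.035,0.115]], "turn": [[0,0,0],[0,0,0],[0,0,0],[0,0,0],[0,0,0],[0,0,0]]}}

```text
clock: 4.25
tcp_pos: [0.4817, 0.0182, 0.0291]
orientation: [0.176, 3.135, 0.001]
contact_force: [-0.5, -0.3, -0.5]
grip_width: 0.0853
```

Run:
```python
from h import *
f=imaging.grab_frame("scene");st();save(f,"s2.png",(220,110,400,230),4)
```

```text
clock 4.3
tcp_pos [0.4815 0.0181 0.029 ]
orientation [1.764e-01 3.135e+00 9.000e-04]
contact_force [-0.939  -0.3079  0.4068]
moment [ 0.0039  0.0221 -0.0083]
grip_width 0.0852
joints [-0.3923  0.5201  0.2776  2.1783 -0.3018  0.4767  1.5781]
```

View pics/s2.png

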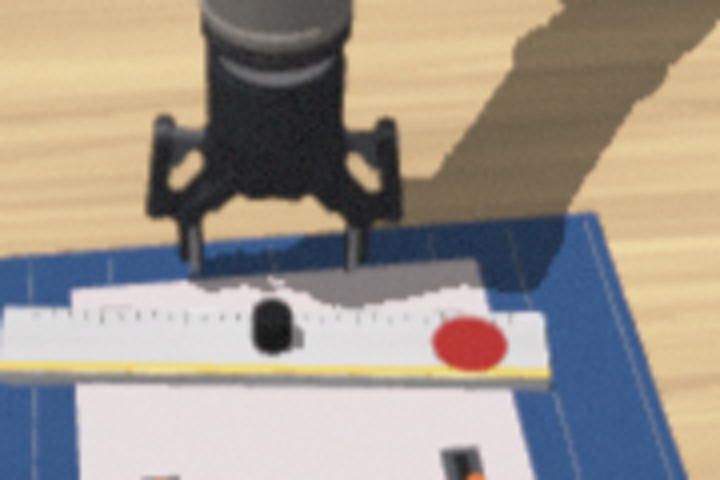

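{"op": "carry_out", "data": {"offset": [[0,0,0.006],[0,0,0.012],[0,0,0.018],[0,0,0.022],[0,0,0.022],[0,0,0.022]], "turn": [[0,0,0],[0,0,0],[0,0,0],[0,0,0],[0,0,0],[0,0,0]]}}

```text
clock: 4.9
tcp_pos: [0.4807, 0.0177, 0.017]
orientation: [-0.177, -3.136, 0.0]
contact_force: [-0.4, 0.1, -0.1]
grip_width: 0.0855
```

```bash
cat >> m.py <<'E'
def avg(n=6,cam="top"):
    L=[]
    for i in range(n):
        f=imaging.grab_frame(cam); o=r.get_obs(); L.append(np.r_[o["tcp_pos"],o["contact_force"],o["moment"]])
    L=np.array(L); print("clock",round(o["clock"],2),"tcp",L[:,:3].mean(0).round(5),"F",L[:,3:6].mean(0).round(2),"sd",L[:,3:6].std(0).round(2),"M",L[:,6:].mean(0).round(3),"sdM",L[:,6:].std(0).round(3))
    return f
E
python3 - <<'E'
from m import *
f=avg(6,"scene")
R=np.array(f["R"])
for z in (.005,.01,.014,.018):
  for u,v in((268.75,178),(308,177)): print(z,ray(f,u,v,z+.011).round(4))
E
```

```text
clock 5.2 tcp [0.48084 0.01771 0.01714] F [-0.    0.28 -0.11] sd [0.51 0.29 0.63] M [ 0.012 -0.007  0.005] sdM [0.036 0.028 0.041]
0.005 [ 0.4747 -0.0272  0.016 ]
0.005 [0.4801 0.0686 0.016 ]
0.01 [ 0.4796 -0.0274  0.021 ]
0.01 [0.485  0.0678 0.021 ]
0.014 [ 0.4835 -0.0275  0.025 ]
0.014 [0.4888 0.0671 0.025 ]
0.018 [ 0.4874 -0.0277  0.029 ]
0.018 [0.4927 0.0664 0.029 ]
```

{"op": "carry_out", "data": {"offset": [[-0.018,0.002,0],[-0.034,0.004,0],[-0.042,0.005,0],[-0.05,0.006,0],[-0.06,0.007,0],[-0.07,0.008,0],[-0.08,0.009,0],[-0.09,0.01,0]], "turn": [[0,0,0],[0,0,0],[0,0,0],[0,0,0],[0,0,-0.002],[0,0,-0.004],[0,0,-0.006],[0,0,-0.008]]}}

```text
clock: 6.0
tcp_pos: [0.5263, 0.0176, 0.0169]
orientation: [-0.158, -3.137, 0.0]
contact_force: [-2.6, -0.4, -1.1]
grip_width: 0.0849
```

{"op": "carry_out", "data": {"offset": [[-0.01,0.001,0],[-0.02,0.002,0],[-0.03,0.003,0],[-0.04,0.004,0],[-0.05,0.005,0],[-0.06,0.006,0],[-0.07,0.007,0],[-0.08,0.008,0]], "turn": [[0,0,-0.003],[0,0,-0.006],[0,0,-0.009],[0,0,-0.012],[0,0,-0.015],[0,0,-0.018],[0,0,-0.021],[0,0,-0.023]]}}

```text
clock: 6.8
tcp_pos: [0.5667, 0.0176, 0.0171]
orientation: [-0.104, -3.14, -0.0]
contact_force: [-3.2, -0.1, -0.8]
grip_width: 0.0852
```

```bash
cat >> m.py <<'E'
def meas(f):
    box=(185,150,345,280)
    hsv=cv2.cvtColor(f["pixels"],cv2.COLOR_RGB2HSV)
    for a,c in blobs(f,(3,130,100),(16,255,255),box)[0]: print("orange",a,c.round(1),np.round(ray(f,*c,.034),4))
    _,m=blobs(f,(20,90,100),(35,255,255),box)
    v,u=np.nonzero(m); P=np.array([ray(f,a,b,.022)[:2] for a,b in zip(u,v)]); p=np.polyfit(P[:,1],P[:,0],1); print("yellow",p.round(4),len(P),P[:,1].min().round(4),P[:,1].max().round(4))
E
python3 - <<'E'
from m import *
f=avg(6,"top");meas(f)
print(r.get_obs()["orientation"])
f=imaging.grab_frame("wrist");save(f,"w2.png")
E
```

```text
clock 7.1 tcp [0.56748 0.01763 0.01743] F [-0.43 -0.02  0.  ] sd [0.75 0.48 0.74] M [ 0.024  0.03  -0.006] sdM [0.016 0.108 0.02 ]
orange 34 [219.4 189. ] [0.6604 0.1083 0.034 ]
orange 37 [293.4 194.2] [ 0.6494 -0.0585  0.034 ]
orange 22 [212.4 203. ] [0.6288 0.1237 0.034 ]
yellow [0.1228 0.6921] 450 -0.1739 0.1899
[1.04069760e-01 3.13828820e+00 2.13886767e-04]
```

View pics/w2.png

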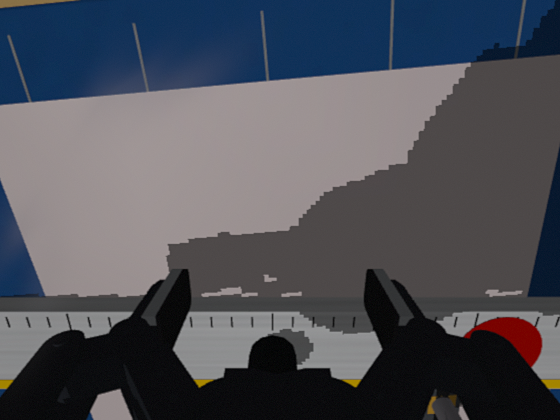

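Run:
```python
from m import *
f=imaging.grab_frame("top")
_,m=blobs(f,(20,90,100),(35,255,255),(190,195,340,225))
v,u=np.nonzero(m); P=np.array([ray(f,a,b,.022)[:2] for a,b in zip(u,v)])
for i in range(3):
    p=np.polyfit(P[:,1],P[:,0],1); P=P[abs(np.polyval(p,P[:,1])-P[:,0])<.006]
print(p,len(P),P[:,1].min(),P[:,1].max())
for q in((.6605,.1084),(.6495,-.0587)): print("gap edge-ish",q[0]-.006-np.polyval(p,q[1]))
```

```text
[0.06652674 0.62460587] 203 -0.14636892418388134 0.16745168873735267
gap edge-ish 0.02268262991101533
gap edge-ish 0.022799247791176036
```

{"op": "carry_out", "data": {"offset": [[-0.01,0,0],[-0.02,0,0],[-0.028,0,0],[-0.032,0,0],[-0.034,0,0],[-0.034,0,0]], "turn": [[0,0,0],[0,0,0],[0,0,0],[0,0,0],[0,0,0],[0,0,0]]}}

```text
clock: 7.8
tcp_pos: [0.5833, 0.0164, 0.0169]
orientation: [-0.104, -3.14, 0.0]
contact_force: [-2.2, -0.2, -1.7]
grip_width: 0.0855
```

```bash
cat >> m.py <<'E'
def gaps(f):
    _,m=blobs(f,(20,90,100),(35,255,255),(190,180,340,225))
    v,u=np.nonzero(m); P=np.array([ray(f,a,b,.022)[:2] for a,b in zip(u,v)])
    for i in range(4):
        if i: p=np.polyfit(P[:,1],P[:,0],1)
        else: p=[.0665,np.median(P[:,0]-.0665*P[:,1])]
        P=P[abs(np.polyval(p,P[:,1])-P[:,0])<.006]
    print("line",np.round(p,4),len(P),"stripe-to-pin surf",[round(q[0]-.006-np.polyval(p,q[1]),4) for q in((.6605,.1084),(.6495,-.0587))])
E
python3 - <<'E'
from m import *
f=avg(6,"top");gaps(f)
E
```

```text
clock 8.1 tcp [0.58335 0.01643 0.01707] F [-1.6   0.22 -1.  ] sd [0.56 0.39 0.52] M [ 0.014  0.35  -0.002] sdM [0.028 0.015 0.024]
line [0.0675 0.6403] 209 stripe-to-pin surf [np.float64(0.0069), np.float64(0.0071)]
```

{"op": "carry_out", "data": {"offset": [[-0.002,0,0],[-0.004,0,0],[-0.006,0,0]], "turn": [[0,0,0],[0,0,0],[0,0,0]]}}

```text
clock: 8.4
tcp_pos: [0.5861, 0.0163, 0.0171]
orientation: [-0.104, -3.14, -0.0]
contact_force: [-2.0, 0.2, 0.5]
grip_width: 0.0857
```

Run:
```python
from m import *
f=avg(4,"top");gaps(f)
```

```text
clock 8.6 tcp [0.58642 0.01625 0.01712] F [-2.6  -0.28 -0.81] sd [0.32 0.32 0.6 ] M [0.034 0.517 0.008] sdM [0.017 0.035 0.052]
line [0.0685 0.6434] 202 stripe-to-pin surf [np.float64(0.0037), np.float64(0.0042)]
```

{"op": "carry_out", "data": {"offset": [[-0.002,0,0],[-0.002,0,0]], "turn": [[0,0,0],[0,0,0]]}}

```text
clock: 8.8
tcp_pos: [0.5873, 0.0162, 0.0171]
orientation: [0.104, 3.14, 0.0]
contact_force: [-3.1, -0.4, 0.0]
grip_width: 0.0854
```

Run:
```python
from m import *
f=avg(4,"top");gaps(f)
```

```text
clock 9.0 tcp [0.5873  0.01619 0.0171 ] F [-2.76 -0.24  0.35] sd [0.42 0.48 0.25] M [ 0.025  0.559 -0.008] sdM [0.021 0.01  0.041]
line [0.0676 0.6442] 197 stripe-to-pin surf [np.float64(0.0029), np.float64(0.0032)]
```

{"op": "carry_out", "data": {"offset": [[-0.001,0,0],[-0.001,0,0]], "turn": [[0,0,0],[0,0,0]]}}

```text
clock: 9.2
tcp_pos: [0.5876, 0.0162, 0.0171]
orientation: [-0.104, -3.139, -0.0]
contact_force: [-3.9, 0.3, 1.7]
grip_width: 0.0852
```

Run:
```python
from m import *
f=avg(4,"top");gaps(f)
```

```text
clock 9.4 tcp [0.58757 0.01619 0.01708] F [-3.86  0.32  1.06] sd [0.64 0.4  0.42] M [0.092 0.72  0.007] sdM [0.045 0.038 0.029]
line [0.0673 0.6444] 202 stripe-to-pin surf [np.float64(0.0028), np.float64(0.003)]
```

{"op": "carry_out", "data": {"offset": [[-0.001,0,0],[-0.001,0,0]], "turn": [[0,0,0],[0,0,0]]}}

```text
clock: 9.6
tcp_pos: [0.5879, 0.0162, 0.0171]
orientation: [-0.104, -3.139, -0.0]
contact_force: [-5.2, 0.4, 2.4]
grip_width: 0.0857
```

Run:
```python
from m import *
f=avg(4,"top");gaps(f)
```

```text
clock 9.8 tcp [0.58791 0.01617 0.01706] F [-5.17  0.53  2.24] sd [0.31 0.59 0.22] M [0.102 1.023 0.034] sdM [0.009 0.036 0.019]
line [0.0662 0.6446] 205 stripe-to-pin surf [np.float64(0.0027), np.float64(0.0027)]
```

{"op": "carry_out", "data": {"offset": [[-0.001,0,0],[-0.001,0,0]], "turn": [[0,0,0],[0,0,0]]}}

```text
clock: 10.0
tcp_pos: [0.5882, 0.0162, 0.017]
orientation: [-0.104, -3.139, -0.0]
contact_force: [-4.4, 0.5, 2.8]
grip_width: 0.0856
```

Run:
```python
from m import *
f=avg(4,"top");gaps(f)
```

```text
clock 10.2 tcp [0.5882  0.01613 0.01704] F [-5.3   0.57  2.48] sd [0.16 0.73 0.23] M [0.126 1.158 0.031] sdM [0.021 0.014 0.024]
line [0.066 0.645] 202 stripe-to-pin surf [np.float64(0.0023), np.float64(0.0024)]
```

{"op": "carry_out", "data": {"offset": [[-0.001,0,0],[-0.002,0,0],[-0.002,0,0]], "turn": [[0,0,0],[0,0,0],[0,0,0]]}}

```text
clock: 10.5
tcp_pos: [0.5885, 0.0161, 0.0169]
orientation: [-0.104, -3.137, -0.0]
contact_force: [-6.8, 1.3, 3.5]
grip_width: 0.0852
```

Run:
```python
from m import *
f=avg(5,"top");gaps(f);meas(f)
```

```text
clock 10.75 tcp [0.58857 0.01614 0.01691] F [-6.67  0.55  3.45] sd [0.5  0.65 0.42] M [0.135 1.41  0.063] sdM [0.033 0.02  0.02 ]
line [0.0669 0.6453] 191 stripe-to-pin surf [np.float64(0.0019), np.float64(0.0021)]
orange 30 [219.4 188.4] [0.6618 0.1084 0.034 ]
orange 32 [293.5 193.5] [ 0.6509 -0.0587  0.034 ]
orange 21 [212.9 194. ] [0.6489 0.1229 0.034 ]
yellow [0.1054 0.7015] 434 -0.1739 0.19
```

{"op": "carry_out", "data": {"offset": [[-0.001,0,0],[-0.002,0,0],[-0.003,0,0],[-0.0044,0,0],[-0.0044,0,0]], "turn": [[0,0,0],[0,0,0],[0,0,0],[0,0,0],[0,0,0]]}}

```text
clock: 11.25
tcp_pos: [0.5895, 0.0161, 0.0166]
orientation: [-0.103, -3.135, -0.0]
contact_force: [-10.4, 1.5, 5.0]
grip_width: 0.0857
```

Run:
```python
from m import *
f=avg(5,"top");gaps(f);meas(f)
```

```text
clock 11.5 tcp [0.58947 0.0161  0.0166 ] F [-9.86  1.35  5.58] sd [0.49 0.37 0.39] M [0.231 1.998 0.068] sdM [0.042 0.034 0.042]
line [0.0674 0.6463] 193 stripe-to-pin surf [np.float64(0.0009), np.float64(0.0011)]
orange 29 [219.4 187.9] [0.6629 0.1083 0.034 ]
orange 29 [293.5 193. ] [ 0.652  -0.0587  0.034 ]
orange 18 [213.4 193.3] [0.6505 0.1216 0.034 ]
yellow [0.1022 0.6993] 412 -0.1739 0.1899
```

{"op": "carry_out", "data": {"offset": [[-0.0004,0,0],[-0.0008,0,0],[-0.0008,0,0],[-0.0008,0,0],[-0.0008,0,0],[-0.0008,0,0],[-0.0008,0,0],[-0.0008,0,0]], "turn": [[0,0,0],[0,0,0],[0,0,0],[0,0,0],[0,0,0],[0,0,0],[0,0,0],[0,0,0]]}}

```text
clock: 12.3
tcp_pos: [0.5895, 0.0161, 0.0166]
orientation: [-0.104, -3.134, -0.0]
contact_force: [-10.5, 1.7, 6.3]
grip_width: 0.0857
```

Run:
```python
from m import *
f=avg(18,"top");gaps(f);meas(f);print(r.get_obs()["orientation"])
```

```text
clock 13.2 tcp [0.58948 0.0161  0.01656] F [-10.77   1.29   5.98] sd [0.5  0.66 0.5 ] M [0.239 2.172 0.063] sdM [0.027 0.032 0.027]
line [0.0675 0.6464] 190 stripe-to-pin surf [np.float64(0.0008), np.float64(0.0011)]
orange 29 [219.4 187.9] [0.6629 0.1083 0.034 ]
orange 29 [293.5 193. ] [ 0.652  -0.0587  0.034 ]
orange 19 [213.2 193.3] [0.6505 0.1222 0.034 ]
yellow [0.0988 0.7027] 442 -0.1739 0.1899
[-1.03378340e-01 -3.13424640e+00 -4.36816597e-04]
```

{"op": "carry_out", "data": {"offset": [[0.002,0,0],[0.004,0,0],[0.006,0,0],[0.008,0,0],[0.01,0,0],[0.012,0,0],[0.014,0,0],[0.02,0,0]], "turn": [[0,0,0],[0,0,0],[0,0,0],[0,0,0],[0,0,0],[0,0,0],[0,0,0],[0,0,0]]}}

```text
clock: 14.0
tcp_pos: [0.5832, 0.0165, 0.0175]
orientation: [0.104, 3.138, 0.0]
contact_force: [-0.5, 0.2, 0.2]
grip_width: 0.0853
```

Run:
```python
from m import *
f=avg(3,"top");gaps(f);meas(f)
for a,c in blobs(f,(0,150,80),(2,255,255),(185,180,260,240))[0]: print("red",a,c,np.round(ray(f,*c,.022),4))
```

```text
clock 14.15 tcp [0.58221 0.01654 0.01722] F [-0.27 -0.11 -0.11] sd [0.3  0.65 0.34] M [ 0.037  0.035 -0.016] sdM [0.044 0.011 0.031]
line [0.0666 0.6454] 203 stripe-to-pin surf [np.float64(0.0019), np.float64(0.002)]
orange 30 [219.4 188.4] [0.6618 0.1084 0.034 ]
orange 32 [293.5 193.5] [ 0.6509 -0.0587  0.034 ]
orange 20 [212.8 194. ] [0.649 0.123 0.034]
yellow [0.0808 0.7028] 469 -0.1739 0.19
red 209 [212.4354067  202.18181818] [0.6315 0.1254 0.022 ]
```

{"op": "carry_out", "data": {"offset": [[0.03,0,0],[0.03,0,-0.1],[0.03,0,-0.2],[0.05,-0.1,-0.28],[0.132,-0.727,-0.28],[0.132,-0.727,-0.28],[0.132,-0.727,-0.28],[0.132,-0.727,-0.28]], "turn": [[0,0,0],[0,0,0],[0,0,0],[0,0,0],[0,0,0],[0,0,0],[0,0,0],[0,0,0]]}}

```text
clock: 14.95
tcp_pos: [0.5172, -0.2183, 0.154]
orientation: [0.104, 3.139, -0.0]
contact_force: [1.3, -0.2, -0.1]
grip_width: 0.0851
```

{"op": "carry_out", "data": {"offset": [[0.0,-0.36,0],[0.0,-0.36,0],[0.0,-0.36,0],[0.0,-0.36,0],[0.0,-0.36,0]], "turn": [[0,0,0],[0,0,0],[0,0,0],[0,0,0],[0,0,0]]}}

```text
clock: 15.45
tcp_pos: [0.5032, -0.4023, 0.1539]
orientation: [-0.116, -3.139, 0.006]
contact_force: [-0.1, 0.1, 0.7]
grip_width: 0.0857
```

{"op": "carry_out", "data": {"offset": [[0.02,0.12,0],[0.02,0.12,0],[0.02,0.12,0],[0.02,0.12,0]], "turn": [[0,0,0],[0,0,0],[0,0,0],[0,0,0]]}}

```text
clock: 15.85
tcp_pos: [0.5001, -0.3351, 0.1538]
orientation: [0.102, 3.139, -0.0]
contact_force: [0.1, -1.1, 0.8]
grip_width: 0.0854
```

Run:
```python
from m import *
f=imaging.grab_frame("wrist");st();save(f,"w3.png")
for d in look_for("weight","wrist")[:2]: print(d["score"],w(f,d["xyz"]).round(4))
for d in outline_of("weight","wrist")[:2]:
  q=np.argwhere(d["region"])[:,::-1]; print(d["score"],q.mean(0),q.min(0),q.max(0))
```

```text
clock 15.9
tcp_pos [ 0.5    -0.3359  0.1539]
orientation [ 1.0380e-01  3.1393e+00 -1.1000e-03]
contact_force [ 0.278  -0.0216  0.5175]
moment [-0.0337  0.0172 -0.0245]
grip_width 0.0857
joints [ 0.1752  0.4841  0.4158  1.8413 -0.2488  0.8665  2.2153]
0.75 [ 0.4805 -0.3457  0.0348]
0.94 [263.63642384 193.6384106 ] [242 170] [284 218]
```

View pics/w3.png

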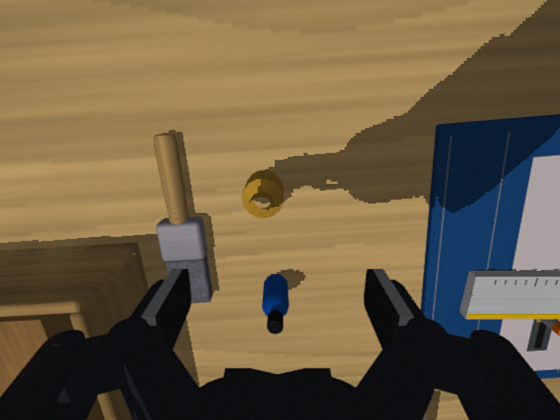

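Run:
```python
from m import *
f=imaging.grab_frame("wrist"); save(f,"w3c.png",(230,155,300,230),8)
print("cam",(-np.array(f["R"]).T@f["t"]).round(4))
for z,u,v in((.062,263,202),(.062,263,198),(.034,263,194),(.0,263,185)): print(z,ray(f,u,v,z).round(4))
R=np.array(f["R"]);K=lambda X:(lambda c:(f["fx"]*c[0]/c[2]+f["cx"],f["fy"]*c[1]/c[2]+f["cy"]))(R@np.array(X)+f["t"])
for x in(.485,.49,.495):
  print(x,[np.round(K((x+dx,-.342,z)),1) for dx,z in((-.018,0),(-.018,.034),(.010,.062),(-.01,.062),(.018,.034))])
```

```text
cam [ 0.4164 -0.3307  0.2822]
0.062 [ 0.486  -0.3464  0.062 ]
0.062 [ 0.4829 -0.3461  0.062 ]
0.034 [ 0.4878 -0.3478  0.034 ]
0.0 [ 0.4887 -0.3494  0.    ]
0.485 [array([269. , 161.8]), array([267.9, 169.3]), array([269.7, 212.8]), array([267.7, 187.6]), array([271.1, 210.5])]
0.49 [array([269.4, 167.2]), array([268.4, 175.3]), array([270.1, 218.9]), array([268.2, 194. ]), array([271.6, 216. ])]
0.495 [array([269.8, 172.4]), array([268.9, 181.1]), array([270.6, 224.9]), array([268.7, 200.4]), array([272. , 221.3])]
```

View pics/w3c.png

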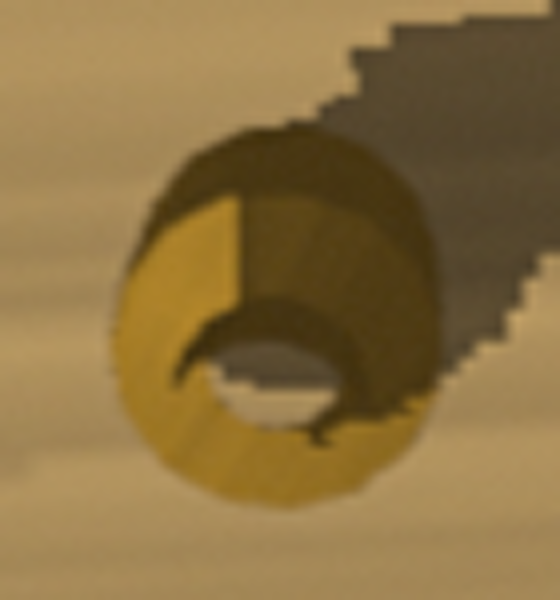

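{"op": "carry_out", "data": {"offset": [[0.02,-0.019,0.05],[0.02,-0.019,0.1],[0.02,-0.019,0.15],[0.02,-0.019,0.18],[0.02,-0.019,0.2],[0.02,-0.019,0.203],[0.02,-0.019,0.203],[0.02,-0.019,0.203]], "turn": [[0,0,0],[0,0,0],[0,0,0],[0,0,0],[0,0,0],[0,0,0],[0,0,0],[0,0,0]]}}

```text
clock: 16.85
tcp_pos: [0.4898, -0.3448, 0.053]
orientation: [0.104, 3.138, -0.001]
contact_force: [0.2, -1.1, -0.6]
grip_width: 0.0858
```

Run:
```python
from m import *
f=avg(1,"wrist");save(f,"w4.png")
g=imaging.grab_frame("scene");save(g,"s4.png",(80,150,240,250),4)
R=np.array(f["R"])
```

```text
clock 16.9 tcp [ 0.48976 -0.34478  0.05307] F [-0.11 -0.06 -0.6 ] sd [0. 0. 0.] M [-0.018 -0.007 -0.003] sdM [0. 0. 0.]
```

View pics/w4.png

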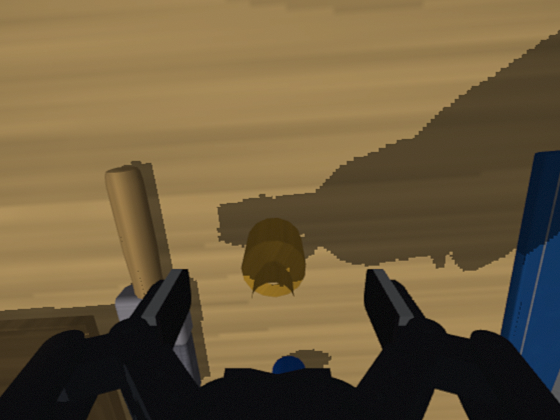

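The weight's head at (273,285) sits between the pads, about 2 mm off-centre. I shift by that and close.

{"op": "carry_out", "data": {"offset": [[0,-0.004,0],[0,-0.004,0],[0,-0.004,0],[0,-0.004,0],[0,-0.004,0],[0,-0.004,0],[0,-0.004,0],[0,-0.004,0]], "turn": [[0,0,0],[0,0,0],[0,0,0],[0,0,0],[0,0,0],[0,0,0],[0,0,0],[0,0,0]], "hand": 1, "force": 30}}

```text
clock: 17.75
tcp_pos: [0.489, -0.3465, 0.0521]
orientation: [0.104, 3.14, -0.0]
contact_force: [-0.8, -0.9, 0.8]
grip_width: 0.0188
```

{"op": "carry_out", "data": {"offset": [[0,0,0],[0,0,0],[0,0,0]], "turn": [[0,0,0],[0,0,0],[0,0,0]]}}

```text
clock: 18.05
tcp_pos: [0.489, -0.3465, 0.0521]
orientation: [0.104, 3.14, -0.0]
contact_force: [-0.5, -0.4, 0.8]
grip_width: 0.0184
```

{"op": "carry_out", "data": {"offset": [[0,0,-0.02],[0,0,-0.06],[0,0,-0.12],[0,0,-0.18],[0,0,-0.22],[0,0,-0.22],[0,0,-0.22]], "turn": [[0,0,0],[0,0,0],[0,0,0],[0,0,0],[0,0,0],[0,0,0],[0,0,0]]}}

```text
clock: 18.75
tcp_pos: [0.4887, -0.3457, 0.1616]
orientation: [-0.104, -3.139, -0.001]
contact_force: [0.1, -0.0, -4.3]
grip_width: 0.0187
```

Run:
```python
from m import *
f=avg(3,"wrist");save(f,"w5.png");print(r.get_obs()["orientation"],r.get_obs()["grip_width"])
```

```text
clock 18.9 tcp [ 0.4881  -0.34548  0.16054] F [-0.06 -0.05 -3.54] sd [0.37 0.57 0.09] M [ 0.033  0.022 -0.012] sdM [0.024 0.024 0.048]
[-1.03854868e-01 -3.13708643e+00 -2.28440484e-03] 0.01885214048803393
```

View pics/w5.png

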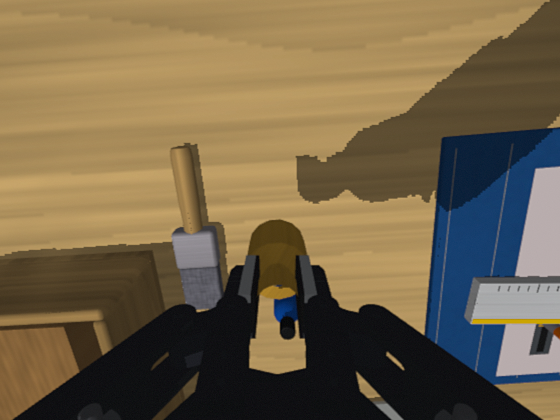

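Run:
```python
from m import *
f=imaging.grab_frame("wrist");o=r.get_obs();p=np.array(o["tcp_pos"])
for d in outline_of("weight","wrist")[:1]:
  q=np.argwhere(d["region"])[:,::-1]; print(d["score"],q.min(0),q.max(0))
R=np.array(f["R"]);K=lambda X:(lambda c:np.array([f["fx"]*c[0]/c[2]+f["cx"],f["fy"]*c[1]/c[2]+f["cy"]]))(R@np.array(X)+f["t"])
t=np.linspace(0,6.283,60)
for dx in(-.004,0,.004):
  B=np.array([K(p+[dx+.018*np.cos(a),.018*np.sin(a),z]) for a in t for z in(-.052,-.018)]);print(dx,B.min(0).round(1),B.max(0).round(1))
```

```text
0.71 [247 219] [306 299]
-0.004 [242.8 208.2] [309.7 289.1]
0 [243.5 214.2] [310.  295.2]
0.004 [244.3 220.2] [310.2 301.3]
```

{"op": "carry_out", "data": {"offset": [[-0.02,0.06,0],[-0.04,0.14,0],[-0.06,0.22,0],[-0.08,0.3,0],[-0.1,0.38,0],[-0.12,0.46,0],[-0.14,0.54,0],[-0.16,0.62,0]], "turn": [[0,0,0],[0,0,0],[0,0,0],[0,0,0],[0,0,0],[0,0,0],[0,0,0],[0,0,0]]}}

```text
clock: 19.8
tcp_pos: [0.5893, -0.0407, 0.1614]
orientation: [-0.104, -3.139, 0.0]
contact_force: [0.3, 0.5, -3.3]
grip_width: 0.0185
```

{"op": "carry_out", "data": {"offset": [[-0.02,0.08,0],[-0.04,0.16,0],[-0.055,0.24,0],[-0.06,0.3,0],[-0.063,0.33,0],[-0.063,0.336,0],[-0.063,0.336,0],[-0.063,0.336,0]], "turn": [[0,0,0],[0,0,0],[0,0,0],[0,0,0],[0,0,0],[0,0,0],[0,0,0],[0,0,0]]}}

```text
clock: 20.6
tcp_pos: [0.6318, 0.1202, 0.162]
orientation: [-0.109, -3.139, 0.002]
contact_force: [0.0, 0.4, -2.9]
grip_width: 0.0187
```

Run:
```python
from m import *
f=avg(3,"scene");o=r.get_obs();print(o["orientation"])
M=Ro.from_rotvec(o["orientation"]).as_matrix();print("tool delta/0.5",(M.T@(np.array([.6315,.1254,.077])-o["tcp_pos"])/.5).round(4))
```

```text
clock 20.75 tcp [0.63188 0.12071 0.16214] F [ 0.12 -0.17 -3.22] sd [0.15 0.06 0.39] M [-0.011  0.023 -0.018] sdM [0.015 0.015 0.03 ]
[ 1.08327917e-01  3.13964383e+00 -9.46064870e-04]
tool delta/0.5 [0.0014 0.0086 0.1704]
```

{"op": "carry_out", "data": {"offset": [[0.007,0.009,0.04],[0.007,0.009,0.08],[0.007,0.009,0.12],[0.007,0.009,0.145],[0.007,0.009,0.16],[0.007,0.009,0.166],[0.007,0.009,0.17],[0.007,0.009,0.17]], "turn": [[0,0,0],[0,0,0],[0,0,0],[0,0,0],[0,0,0],[0,0,0],[0,0,0],[0,0,0]]}}

```text
clock: 21.55
tcp_pos: [0.6291, 0.128, 0.0775]
orientation: [0.104, 3.139, 0.001]
contact_force: [-0.6, 0.8, -3.1]
grip_width: 0.0187
```

Run:
```python
from m import *
f=avg(3,"scene");save(f,"s5.png",(230,110,410,245),4.4)
```

```text
clock 21.7 tcp [0.62918 0.12803 0.07772] F [ 0.18 -0.4  -3.07] sd [0.11 0.35 0.16] M [ 0.009  0.028 -0.018] sdM [0.027 0.01  0.028]
```

View pics/s5.png

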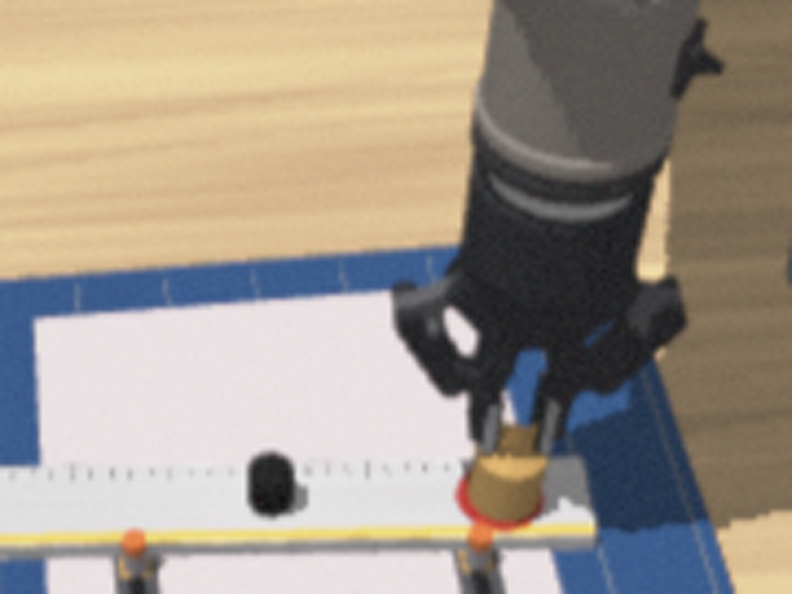

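Scene view: the weight hangs just above the red disc at (503,505), about 2 mm towards +y, and both orange pins touch the striped edge. I correct that offset and creep down.

{"op": "carry_out", "data": {"offset": [[0,-0.005,0],[0,-0.005,0.002],[0,-0.005,0.004],[0,-0.005,0.006],[0,-0.005,0.006]], "turn": [[0,0,0],[0,0,0],[0,0,0],[0,0,0],[0,0,0]]}}

```text
clock: 22.2
tcp_pos: [0.6287, 0.1254, 0.0742]
orientation: [0.104, 3.14, 0.0]
contact_force: [0.1, -1.0, -1.1]
grip_width: 0.0188
```

Run:
```python
from m import *
f=avg(3,"scene")
```

```text
clock 22.35 tcp [0.62869 0.12539 0.07419] F [ 0.17 -0.62 -0.68] sd [0.12 0.17 0.42] M [-0.077  0.067  0.008] sdM [0.032 0.032 0.022]
```

{"op": "carry_out", "data": {"offset": [[0,0,0.001],[0,0,0.001]], "turn": [[0,0,0],[0,0,0]]}}

```text
clock: 22.55
tcp_pos: [0.6289, 0.1253, 0.0741]
orientation: [0.104, 3.139, 0.0]
contact_force: [-1.8, -1.8, 4.6]
grip_width: 0.0189
```

Run:
```python
from m import *
f=avg(3,"scene")
```

```text
clock 22.7 tcp [0.62889 0.12532 0.0741 ] F [-1.73 -1.05  5.25] sd [0.35 0.49 0.21] M [-0.221  0.357  0.014] sdM [0.014 0.006 0.021]
```

{"op": "carry_out", "data": {"offset": [[0,0,-0.0008],[0,0,-0.0008],[0,0,-0.0008]], "turn": [[0,0,0],[0,0,0],[0,0,0]]}}

```text
clock: 23.0
tcp_pos: [0.6288, 0.1254, 0.0741]
orientation: [0.104, 3.139, 0.0]
contact_force: [-1.3, -1.1, 4.9]
grip_width: 0.0189
```

{"op": "carry_out", "data": {"offset": [[0,0,0],[0,0,0],[0,0,0],[0,0,0],[0,0,0],[0,0,0]], "turn": [[0,0,0],[0,0,0],[0,0,0],[0,0,0],[0,0,0],[0,0,0]], "hand": 0.4, "force": 20}}

```text
clock: 23.6
tcp_pos: [0.6285, 0.1255, 0.0739]
orientation: [-0.104, -3.14, -0.0]
contact_force: [-0.5, 0.3, -1.2]
grip_width: 0.0515
```

{"op": "carry_out", "data": {"offset": [[0,0,-0.02],[0,0,-0.06],[0,0,-0.14],[0,0,-0.24],[0,0,-0.3],[0.1,0,-0.3],[0.2,0,-0.3],[0.2,0,-0.3]], "turn": [[0,0,0],[0,0,0],[0,0,0],[0,0,0],[0,0,0],[0,0,0],[0,0,0],[0,0,0]]}}

```text
clock: 24.4
tcp_pos: [0.5212, 0.1317, 0.223]
orientation: [-0.101, -3.132, -0.0]
contact_force: [0.2, -0.8, -0.0]
grip_width: 0.0511
```

Run:
```python
from m import *
f=avg(3,"top");gaps(f);meas(f)
for n in "weight pot cup jar dropper brush".split():
    for d in look_for(n,"top")[:1]: print(n,round(d["score"],2),np.round(w(f,d["xyz"]),3))
g=imaging.grab_frame("scene");save(g,"s6.png",(170,110,420,300),3.1)
```

```text
clock 24.55 tcp [0.52754 0.13223 0.22472] F [ 0.63 -0.03  0.23] sd [0.47 0.07 0.45] M [-0.02  -0.032  0.001] sdM [0.025 0.012 0.029]
line [0.0638 0.645 ] 349 stripe-to-pin surf [np.float64(0.0026), np.float64(0.0022)]
orange 30 [219.4 188.4] [0.6618 0.1084 0.034 ]
orange 32 [293.5 193.5] [ 0.6509 -0.0587  0.034 ]
orange 15 [217.1 195.6] [0.6454 0.1132 0.034 ]
orange 13 [218.8 205.8] [0.6223 0.109  0.034 ]
orange 9 [212.2 209.4] [0.6141 0.1238 0.034 ]
yellow [-0.0047  0.6826] 633 -0.1716 0.1876
weight 0.62 [0.629 0.119 0.054]
pot 0.71 [0.711 0.037 0.055]
jar 0.73 [0.602 0.338 0.06 ]
dropper 0.56 [ 0.598 -0.335  0.049]
brush 0.76 [ 0.539 -0.423  0.018]
```

View pics/s6.png

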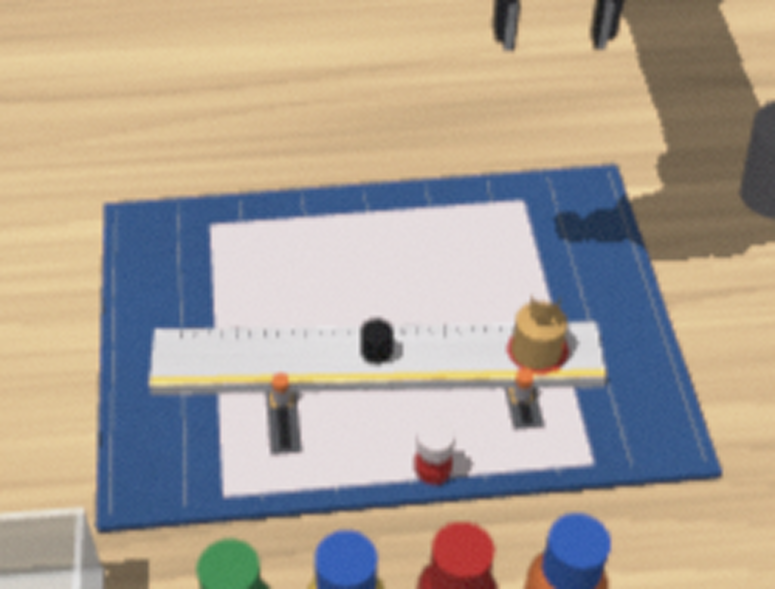

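The weight stands upright on the disc at (540,340). Both orange pins, at (281,382) and (525,377), are on the striped edge and in the same place as before the weight was set. The bystanders have not moved, so I'm handing in.

```bash
python3 -c "
from bench import r
print(r.hand_in())"
```

```text
the job is handed in; nothing more can be done
None
```

The job is done and handed in after about 25 s of robot time. The straightedge bears on both pins, and the weight stands upright on the red disc.

- **Pressing:** I pushed the rear edge with the two open fingers, keeping the edge parallel to the line of the pins, and held it for about 1.7 s. The force on each pin is inferred, not measured directly:
  - From the arm's travel after contact (about 2.15 mm), it was about 3.2 N per pin.
  - From how far the pins shifted in the top camera (about 2.4 to 2.5 mm), it was about 3.6 to 3.75 N per pin.
  - Total wrist push was 10 to 11 N, including roughly 3 N or more of sliding friction. The wrist moment fits an equal load on both pins.
- **After letting go:** Both pins stayed pushed in by about 1.2 mm, so the edge remained in contact.
- **Weight:** I set it down with about 5 N, released it and withdrew. Backing off before release did not lower that force as I intended.
- **Last check:** In the final pictures the pins read the same positions as before the weight was placed.
- **Stripe reading:** The stripe-to-pin gap at the left pin changed by 0.7 mm. I put that down to the brass weight's colour disturbing the measurement.
- **Bystanders:** The pot, jar, dropper and brush read within a few mm of where they started. The cup was not detected in that last check, but the arm never came near it at low height.

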